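# Find the rattling control-gear box and hold it up

## Task

One of the three sealed grey boxes with white lids on the black mat has a core that has come loose inside. Lift the boxes and shake or tip each end to end until you find the one that rattles (shake that one too, even if only it is left), putting every sound box back in its own bay, and leave the other things on the bench alone. Finish with the rattling box in the gripper, held still and level, about 20 cm above the green pad: the program ends while holding it, nothing is let go.

Things in the scene. Friction and masses are not known exactly. Their poses are not given: they have to be found in the camera images.
- box_left: sealed box that starts in the left bay: grey ribbed body, white screwed lid, 110 (x, long way) x 50 (y) x 44 (z) mm, 0.36 kg; origin at the centre of its underside. Grasp across the 50 mm. All three look alike. In one box, differing from run to run, a 0.2 kg core lies loose, at first about the middle; in the two others contents of equal weight are packed tight and centred.
- box_middle: sealed box that starts in the middle bay: grey ribbed body, white screwed lid, 110 (x, long way) x 50 (y) x 44 (z) mm, 0.36 kg; origin at the centre of its underside. Grasp across the 50 mm. All three look alike. A loose core slides up to 27 mm along the long axis when its box is tipped end down over about 18 degrees (25 is sure) or jerked lengthwise; once level it stays there.
- box_right: sealed box that starts in the right bay: grey ribbed body, white screwed lid, 110 (x, long way) x 50 (y) x 44 (z) mm, 0.36 kg; origin at the centre of its underside. Grasp across the 50 mm. All three look alike. Felt in the hand: as the loose core goes from end to end the box's moment about the line across the fingers changes by some 0.1 N m.
- bay_left (a point): centre of the left bay, a yellow outline 128 x 73 mm on the black mat, on the mat's top; its x runs the long way of the box. Bays are 155 mm apart along the mat's y; the mat is fixed, 3 mm thick, 140 x 450 mm
- bay_middle (a point): centre of the middle bay, a yellow outline 128 x 73 mm on the black mat, on the mat's top; its x runs the long way of the box. Bays are 155 mm apart along the mat's y; the mat is fixed, 3 mm thick, 140 x 450 mm
- bay_right (a point): centre of the right bay, a yellow outline 128 x 73 mm on the black mat, on the mat's top; its x runs the long way of the box. Bays are 155 mm apart along the mat's y; the mat is fixed, 3 mm thick, 140 x 450 mm
- pad_top (a point): centre of the top of the round green pad with a white ring, 100 mm across, 3 mm thick, fixed on the bench beyond the mat
- solder: bystander: solder reel, blue flanges, 58 mm across, 38 mm high; origin at the centre of its underside
- tape_yellow: bystander: roll of yellow insulating tape lying flat, 66 mm across, 19 mm high; origin at the centre of its underside
- cell_a: bystander: dark blue and gold battery cell standing upright, 33 mm across, 62 mm high; origin at the centre of its underside
- driver_red: bystander: screwdriver with red handle, lying, 170 mm long; origin at the centre of its underside
- block_r2: bystander: small white resistor block, 26x52x19 mm, on the right of the bench; origin at the centre of its underside
Mind the look-alikes: they are no part of the job. What is shaped like the box_left but orange is not meant.

How it is judged:
By the outcome, as a careful person would: the job done as asked, in the order asked, and still so for the second after the job is handed in, while the arm keeps its last pose, push and grip.
It also fails if it takes over 72 s, if anything falls off the work surface, if the arm or the gripper's body presses on something with over 40 N, if the wrist force passes 120 N, or if a joint passes its speed limit or range.

## Robot

A 6-joint arm with a two-finger parallel gripper is mounted at the origin on a cart in front of the work surface, level with it; the furniture and walls round the work are solid. World frame = base frame: x ahead of the robot, y to its left, z up, the work surface at z = 0. Lengths are in m, angles in rad, forces in N, time in s.
With the tool pointing down it reaches from about 0.3 to 0.775 m from the base axis. Payload 14.6 kg.
Tool frame: the origin (TCP) lies between the finger pads; the fingertips stand 17 mm ahead of it and the grasp point (between the pads) lies 2 mm behind it; z points along the fingers, y is the line along which they close (so a half turn about z gives the same grasp; the last joint's range is limited). The gripper opens to 94 mm and grips with 3 to 60 N. Pads are 16 mm wide; open, the fingers measure 119 mm over their backs; the gripper's body (75 mm by 177 mm) begins 78 mm behind the grasp point.
Start: joints at [1.168, 0.3, 1.521, -0, 1.321, -0.067], TCP at [0.181, 0.519, 0.222] pointing down, gripper open.
Joint ranges: [-3.03, 3.03], [-0.79, 2.21], [0.23, 2.52], [-1.04, 4.18], [0, 3.07], [-2.55, 2.55]. Speed limits (rad/s): [2.22, 2.22, 2.57, 3.14, 3.14, 3.14].

## Interface

Orientations are given as a unit quaternion [w, x, y, z].
In Python, from rig import robot gives the robot as it stands.
- The arm moves only by the tool arm_command, never from a script. Its argument "commands" is a list of rows, each a list of 4 numbers: the shift along the tool's x, y, z normalised to -1 to 1, where 1 is 3 cm, then the turn about the tool's z normalised to -1 to 1, where 1 is 0.1 rad. A call has 1 to 20 rows; each row shifts and turns the commanded pose from where the row before left it, along the tool's axes as they then stand; what a row does not reach is not made up. A row lasts 1/12 s, in which the tool goes at most 41.7 mm and 7.16 degrees, less where a joint would pass 70% of its speed; a pose out of reach is approached as far as the arm can. A call with a number of a shift or a turn outside -1 to 1 is refused whole. A call with a gripper value outside its range is refused whole. "claw" is the opening, from -1 (shut) to 1 (fully open), set as the call begins (left out, the last holds). The fingers move at their own pace and stop on an object; the grip force is fixed at half the most. Time passes only in rows, so rows that do not move let the fingers close. It gives the time, the measured TCP pose, the force, the opening and the grip force at its end, in the units of the state.
- robot.state(): the state, without advancing time (a new reading comes with each control period).
- robot.camera(name): name is "scene" or "top"; returns a dict with "img" (400x640x3 uint8, red, green, blue), "intrinsics" (3x3 intrinsics, pixels), "world_from_camera" (4x4, takes a point from camera to world coordinates). Camera axes: x right, y down, z forward; pixel columns grow to the right and rows downward; lengths in m; the calibration is good to about 2 mm. A picture is of the moment at which its call begins. There is no depth.
- robot.finish_job(): hands the job in; it is judged then, once.
The state is a dict: "time": time; "joint_pos": joint angles; "qd": joint speeds; "tau": joint torques, N m; "ee_pos": TCP position; "ee_rot": TCP orientation; "contact_force": force on the tool from outside, world axes, zero at the start; "wrist_torque": the same for the moment, N m; "opening": opening from 0.0 (shut) to 1.0 (fully open); "grasp_force": force on a finger pad.
Only numpy, scipy, OpenCV 4.12 (cv2) and the standard library are available. Lean on these libraries where they do the work, as an engineer would, in place of code of your own. Each camera call takes 0.05 s, during which the arm holds its last target. There are 200 camera calls.

## Working session

There is one attempt and no reset: what is moved stays moved. The work goes in short steps, Python scripts to look and compute and a tool call to move; the robot and the scene stay as the last step left them, time stands still between calls to the robot, and variables do not carry over. Pictures are saved under pics/ and viewed, at most 10 in all, crops included, and the job is handed in when it is done.

Besides the shell and the picture viewer there is one more tool, called as name([rows], argument=value, ...), one row to a line, values as JSON. arm_command: Moves the arm, as the interface text tells. Scaled input: -1 to 1 covers 3 cm each way for a shift and 0.1 rad each way for a turn. Its arguments: {"type":"object","properties":{"commands":{"type":"array"},"claw":{"type":"number"}},"required":["commands"]}

```bash
mkdir -p pics; python3 - <<'E'
from rig import robot
import cv2,pickle
d={}
for n in("top","scene"):
    c=robot.camera(n);d[n]=c;cv2.imwrite(f"pics/{n}0.png",c["img"][:,:,::-1])
    print(n,c["intrinsics"],c["world_from_camera"])
pickle.dump(d,open("c0.pkl","wb"))
print(robot.state())
E
```

```text
top [[362.56588891   0.         320.33071407]
 [  0.         362.56588891 200.76900569]
 [  0.           0.           1.        ]] [[ 0.01308256 -0.99477768  0.10122359  0.46198261]
 [-0.99988663 -0.0122602   0.00874203 -0.06890524]
 [-0.00745535 -0.10132648 -0.99482529  1.05309319]
 [ 0.          0.          0.          1.        ]]
scene [[487.32243522   0.         318.59192687]
 [  0.         487.32243522 198.60711809]
 [  0.           0.           1.        ]] [[ 0.51376123 -0.6112817   0.60198346 -0.22429422]
 [-0.85788031 -0.37382678  0.35255484 -0.53787537]
 [ 0.00952721 -0.69755876 -0.71646424  0.97277843]
 [ 0.          0.          0.          1.        ]]
{'time': 0.1, 'joint_pos': array([ 1.16837665e+00,  3.00436336e-01,  1.52153279e+00,  1.45157542e-05,
        1.32072026e+00, -6.66004855e-02]), 'qd': array([ 1.32702826e-03, -1.15890414e-04, -3.62935890e-03,  1.08687421e-03,
       -7.12543284e-05, -1.33329246e-03]), 'tau': array([ 3.28467686e-04, -5.32638180e+01, -3.53286767e+01,  7.09886360e-02,
        2.34214577e-02, -5.71043961e-05]), 'ee_pos': array([0.18115828, 0.51906638, 0.22192582]), 'ee_rot': array([-1.34260697e-04,  1.67123462e-01,  9.85935823e-01, -5.31723053e-04]), 'contact_force': array([ 0.36963718, -0.09556438, -0.52048333]), 'wrist_torque': array([-0.02220408, -0.00256545,  0.0176605 ]), 'grasp_force': 0.0, 'opening': 1.0018674411845423}
```

View pics/top0.png

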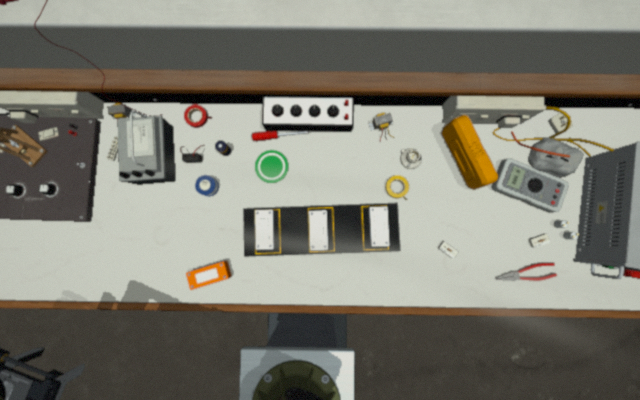

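View pics/scene0.png

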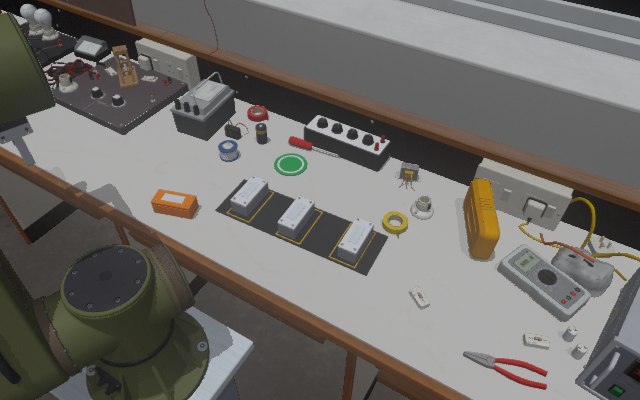

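The top view shows three white lids at about (264,229), (318,229) and (378,226) in yellow bays on the black mat. The green pad is at (271,166), the orange look-alike at (208,275), the solder reel at (207,185), the cell at (223,148) and the tape at (397,186). The scene view agrees. Next I measure.

```bash
cat > h.py <<'E'
import numpy as np,cv2
def ray(c,uv,z):
    K,T=c["intrinsics"],c["world_from_camera"]
    uv=np.atleast_2d(np.asarray(uv,float))
    d=(np.linalg.inv(K)@np.c_[uv,np.ones(len(uv))].T).T@T[:3,:3].T
    o=T[:3,3]; return o+d*((z-o[2])/d[:,2])[:,None]
def blobs(m,amin):
    cs,_=cv2.findContours(m.astype(np.uint8),cv2.RETR_EXTERNAL,cv2.CHAIN_APPROX_NONE)
    return [c[:,0,:] for c in cs if cv2.contourArea(c)>amin]
def rect(c,cont,z):
    P=ray(c,cont,z)[:,:2]; (x,y),(w,h),a=cv2.minAreaRect((P*1000).astype(np.float32))
    b=cv2.boxPoints(((x,y),(w,h),a)); e=[b[1]-b[0],b[2]-b[1]]; L=max(e,key=np.linalg.norm)
    if L[0]<0:L=-L
    return np.round([x,y,max(w,h),min(w,h),np.degrees(np.arctan2(L[1],L[0]))],1)
def report(c,name):
    img=c["img"];hsv=cv2.cvtColor(img,cv2.COLOR_RGB2HSV);H,S,V=[hsv[:,:,i].astype(int) for i in range(3)]
    dark=(V<60)
    mats=[b for b in blobs(cv2.morphologyEx(dark.astype(np.uint8),cv2.MORPH_CLOSE,np.ones((3,3))),1000)]
    for b in mats:
        r=rect(c,b,.003)
        if 0.2<r[0]/1000<0.7 and r[2]<600: print(name,"mat",r,b.mean(0))
    for nm,m,z,a in (("lid",(V>170)&(S<60),.047,250),("yel",(H>15)&(H<35)&(S>110)&(V>90),.003,20),("green",(H>45)&(H<80)&(S>120),.003,200)):
        for b in blobs(m,a):
            r=rect(c,b,z)
            if 250<r[0]<700 and abs(r[1])<350 and r[2]<200: print(name,nm,r,b.mean(0).round())
E
python3 - <<'E'
import pickle;from h import *
d=pickle.load(open("c0.pkl","rb"))
for n in d: report(d[n],n)
E
python3 -c "
import cv2
a=cv2.imread('pics/top0.png')[130:300,180:440];cv2.imwrite('pics/crop.png',cv2.resize(a,None,fx=3,fy=3,interpolation=cv2.INTER_CUBIC))"
```

```text
top mat [203.1   5.1 300.   92.7 -89.1] [297.74021352 334.11743772]
top yel [339.  300.8  43.2  23.3  18.8] [193. 279.]
top yel [367.7 245.7  81.1  40.   70.5] [214. 270.]
top yel [425.6  89.9  75.1  28.3 -81.4] [270. 251.]
top yel [499.2  57.5  95.3  19.3  13.1] [279. 223.]
top yel [497.3 -62.5 111.   76.3   4.1] [327. 218.]
top yel [ 501.9 -182.   116.9   22.6   -7.9] [363. 223.]
top yel [ 613.5 -282.9   64.3   61.9  -89.3] [397. 186.]
top green [675.9  86.9  59.1  47.9 -89.3] [271. 165.]
scene yel [ 496.  -216.6  128.    73.6    3. ] [350. 249.]
scene yel [ 620.5 -277.8   79.2   65.1   10.1] [395. 223.]
scene yel [488.3 -62.3 128.1  74.    2.6] [302. 230.]
scene yel [481.   92.5 128.1  74.3   2.8] [250. 210.]
scene green [669.3  84.3  93.7  92.9  31.6] [290. 164.]
```

View pics/crop.png

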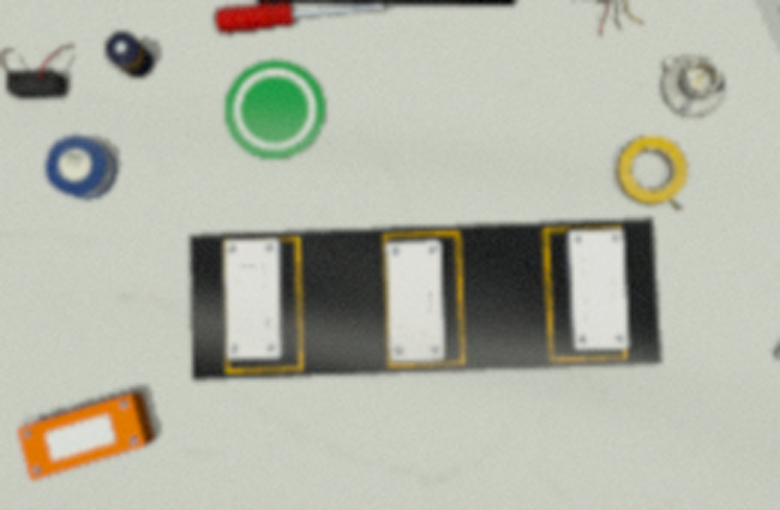

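The crop shows each lid inside its yellow bay outline, with nothing beside the boxes on the mat. The lids were missed because they are nested inside the outer contour, so I'll use a full contour list.

```bash
sed -i 's/RETR_EXTERNAL/RETR_LIST/; s/(V>170)&(S<60)/(V>150)\&(S<60)/; s/(S>120),.003,200/(S>70),.003,200/' h.py
python3 - <<'E'
import pickle;from h import *
d=pickle.load(open("c0.pkl","rb"))
for n in d: report(d[n],n)
E
```

```text
top mat [203.1   5.1 300.   92.7 -89.1] [297.74021352 334.11743772]
top lid [359.9 242.2 131.2  61.3 -72.3] [209. 274.]
top lid [482.8 -53.9 110.5  50.8   2.7] [318. 230.]
top lid [483.   95.  108.2  49.7   1.8] [264. 229.]
top lid [ 496.  -223.6  110.6   49.1    2.6] [379. 226.]
top lid [ 608.5 -273.3   70.4   70.3   81.1] [397. 187.]
top lid [604.6 258.5  72.3  62.9  78.3] [207. 185.]
top lid [662.   79.6  66.   64.8 -43.6] [271. 166.]
top lid [661.3  80.4  74.7  73.4   1.3] [271. 166.]
top lid [661.5  80.3  97.3  95.8  45.9] [271. 166.]
top yel [339.  300.8  43.2  23.3  18.8] [193. 279.]
top yel [367.7 245.7  81.1  40.   70.5] [214. 270.]
top yel [425.6  89.9  75.1  28.3 -81.4] [270. 251.]
top yel [499.2  57.5  95.3  19.3  13.1] [279. 223.]
top yel [497.3 -62.5 111.   76.3   4.1] [327. 218.]
top yel [ 501.9 -182.   116.9   22.6   -7.9] [363. 223.]
top yel [ 614.2 -282.2   45.2   44.    44.9] [397. 186.]
top yel [ 613.5 -282.9   64.3   61.9  -89.3] [397. 186.]
top green [670.   86.9  64.9  59.8 -89.3] [271. 166.]
top green [670.   86.9  83.9  82.6   1.3] [271. 166.]
top green [670.1  86.9  95.8  94.4   1.3] [271. 166.]
scene lid [ 582.1 -290.5   81.8   74.5   -8.2] [395. 223.]
scene lid [342.7 227.5 143.   89.5 -72.4] [176. 204.]
scene lid [629.4  56.2 102.6  98.5  67.5] [290. 164.]
scene lid [584.8 244.5 108.1  66.   49.1] [229. 151.]
scene yel [ 496.  -216.6  128.    73.6    3. ] [350. 249.]
scene yel [ 628.5 -276.1   46.4   45.4   63.5] [395. 220.]
scene yel [ 620.5 -277.8   79.2   65.1   10.1] [395. 223.]
scene yel [488.3 -62.3 128.1  74.    2.6] [302. 230.]
scene yel [481.   92.5 128.1  74.3   2.8] [250. 210.]
scene green [670.   86.3  65.8  62.6 -58.5] [290. 164.]
scene green [672.2  87.7  85.2  83.7  31.6] [290. 164.]
scene green [670.5  86.8  98.5  95.7  31.9] [290. 164.]
```

Positions that fit the known sizes (mm): left (483,95), middle (483,-54), right (496,-224), pad (670,87), with the bays at 2.7°. The interface only shifts and turns about tool z, so I'll jerk each box lengthwise (tool x). I turn the tool to the box axis first, then move over the left box.

arm_command([
  [0,0,0,-0.95],
  [0,0,0,-0.95],
  [0,0,0,-0.95],
  [0,0,0,-0.95],
  [-0.63,-0.97,0,0],
  [-0.63,-0.97,0,0],
  [-0.63,-0.97,0,0],
  [-0.63,-0.97,0,0],
  [-0.63,-0.97,0,0],
  [-0.63,-0.97,0,0],
  [-0.63,-0.97,0,0],
  [-0.63,-0.97,0,0],
  [-0.63,-0.97,0.4,0],
  [-0.63,-0.97,0.6,0],
  [-0.63,-0.97,0.6,0],
  [-0.63,-0.97,0.6,0],
  [-0.63,-0.97,0.6,0],
  [-0.63,-0.97,0.6,0],
  [-0.63,-0.97,0.6,0],
  [0,0,0,0],
], claw=1)

```text
time: 1.77
ee_pos: [0.4846, 0.0917, 0.0991]
ee_rot: [-0.002, -0.02, 1.0, -0.0]
contact_force: [-0.3, 0.4, -0.9]
opening: 0.998
grasp_force: 0.0
```

```bash
cat >> h.py <<'E'
from scipy.spatial.transform import Rotation as R
def go(s,p,yaw=2.6):
    q=s["ee_rot"];M=R.from_quat([q[1],q[2],q[3],q[0]]).as_matrix()
    long=np.degrees(np.arctan2(-M[1,0],-M[0,0]))
    print("t",round(s["time"],2),"p",np.round(s["ee_pos"],4),"tilt",np.round(M[:,2],3),"yaw",round(long,2),"units",np.round(M.T@(np.array(p)-s["ee_pos"])/.03,2),"turn",round(-np.radians(yaw-long)/.1,2),"open",round(s["opening"],3),"grip",s["grasp_force"])
def tq(s):
    q=s["ee_rot"];M=R.from_quat([q[1],q[2],q[3],q[0]]).as_matrix()
    print("toolF",np.round(M.T@s["contact_force"],3),"toolT",np.round(M.T@s["wrist_torque"],4))
E
python3 -c "
from rig import robot;from h import *
go(robot.state(),[.483,.095,.027])"
```

```text
t 1.77 p [0.4846 0.0917 0.0991] tilt [-0.004 -0.001 -1.   ] yaw 2.32 units [0.04 0.12 2.4 ] turn -0.05 open 0.998 grip 0.0
```

arm_command([
  [0.04,0.12,0.2,-0.05],
  [0,0,0.6,0],
  [0,0,0.6,0],
  [0,0,0.6,0],
  [0,0,0.3,0],
  [0,0,0.1,0],
  [0,0,0,0],
])

```text
time: 2.35
ee_pos: [0.482, 0.1, 0.0304]
ee_rot: [-0.0, -0.025, 1.0, -0.0]
contact_force: [-0.2, -0.0, 0.5]
opening: 1.004
grasp_force: 0.0
```

arm_command([
  [0,0,0,0],
  [0,0,0,0],
  [0,0,0,0],
  [0,0,0,0],
  [0,0,0,0],
  [0,0,0,0],
  [0,0,0,0],
  [0,0,0,0],
], claw=-1)

```text
time: 3.02
ee_pos: [0.4825, 0.099, 0.0306]
ee_rot: [0.0, -0.025, 1.0, -0.0]
contact_force: [0.0, -1.5, 2.4]
opening: 0.53
grasp_force: 30.0
```

```bash
python3 -c "
from rig import robot;from h import *
go(robot.state(),[.483,.095,.027]);tq(robot.state())"
```

```text
t 3.02 p [0.4825 0.099  0.0306] tilt [ 0. -0. -1.] yaw 2.82 units [-0.01 -0.14  0.12] turn 0.04 open 0.53 grip 29.999486580491066
toolF [ 0.064 -1.541 -2.439] toolT [0.5326 0.1268 0.0378]
```

arm_command([
  [0,0,-0.2,0],
  [0,0,-0.6,0],
  [0,0,-0.8,0],
  [0,0,-0.8,0],
  [0,0,-0.6,0],
  [0,0,-0.3,0],
  [0,0,0,0],
  [0,0,0,0],
  [0,0,0,0],
  [0,0,0,0],
])

```text
time: 3.85
ee_pos: [0.4818, 0.0992, 0.1282]
ee_rot: [-0.001, -0.025, 1.0, -0.0]
contact_force: [0.1, 0.7, -3.1]
opening: 0.532
grasp_force: 30.0
```

```bash
python3 -c "
from rig import robot;from h import *
go(robot.state(),[.483,.095,.127]);tq(robot.state())"
```

```text
t 3.85 p [0.4818 0.0992 0.1282] tilt [-0.002 -0.    -1.   ] yaw 2.82 units [-0.03 -0.14  0.04] turn 0.04 open 0.532 grip 29.999524131417274
toolF [-0.125  0.689  3.063] toolT [0.0232 0.0213 0.0441]
```

arm_command([
  [0.25,0,0,0],
  [0.5,0,0,0],
  [0.75,0,0,0],
  [1,0,0,0],
  [-1,0,0,0],
  [-0.75,0,0,0],
  [-0.5,0,0,0],
  [-0.25,0,0,0],
  [0,0,0,0],
  [0,0,0,0],
  [0,0,0,0],
  [0,0,0,0],
  [0,0,0,0],
  [0,0,0,0],
])

```text
time: 5.02
ee_pos: [0.4821, 0.0993, 0.1296]
ee_rot: [0.0, -0.025, 1.0, 0.0]
contact_force: [-0.3, -0.0, -2.6]
opening: 0.528
grasp_force: 30.0
```

```bash
python3 -c "
from rig import robot;from h import *
go(robot.state(),[.483,.095,.127]);tq(robot.state())"
```

```text
t 5.02 p [0.4821 0.0993 0.1296] tilt [ 0.  0. -1.] yaw 2.82 units [-0.02 -0.14  0.09] turn 0.04 open 0.528 grip 29.999578893184662
toolF [0.323 0.004 2.619] toolT [-0.0055  0.04    0.0668]
```

arm_command([
  [-0.25,0,0,0],
  [-0.5,0,0,0],
  [-0.75,0,0,0],
  [-1,0,0,0],
  [1,0,0,0],
  [0.75,0,0,0],
  [0.5,0,0,0],
  [0.25,0,0,0],
  [0,0,0,0],
  [0,0,0,0],
  [0,0,0,0],
  [0,0,0,0],
  [0,0,0,0],
  [0,0,0,0],
])

```text
time: 6.18
ee_pos: [0.4827, 0.0993, 0.1294]
ee_rot: [-0.0, -0.025, 1.0, -0.0]
contact_force: [-0.3, -0.3, -3.2]
opening: 0.534
grasp_force: 30.0
```

```bash
python3 -c "
from rig import robot;from h import *
go(robot.state(),[.483,.095,.127]);tq(robot.state())"
```

```text
t 6.18 p [0.4827 0.0993 0.1294] tilt [-0. -0. -1.] yaw 2.82 units [-0.   -0.14  0.08] turn 0.04 open 0.534 grip 29.99952793121338
toolF [ 0.342 -0.233  3.157] toolT [-0.0701  0.0041  0.0585]
```

```bash
cat > avg.py <<'E'
from rig import robot;from h import *
L=[]
for i in range(8):
    robot.camera("top");s=robot.state();q=s["ee_rot"];M=R.from_quat([q[1],q[2],q[3],q[0]]).as_matrix();L.append(np.r_[M.T@s["contact_force"],M.T@s["wrist_torque"]])
L=np.array(L);print("mean",L.mean(0).round(4),"sd",L.std(0).round(4),"t",s["time"])
E
python3 avg.py
```

```text
mean [-1.9320e-01 -1.8580e-01  3.4025e+00 -4.8000e-02  8.5000e-03 -9.0000e-04] sd [0.4498 0.7517 0.2542 0.0272 0.0359 0.0199] t 6.5833
```

arm_command([
  [0.25,0,0,0],
  [0.5,0,0,0],
  [0.75,0,0,0],
  [1,0,0,0],
  [1,0,0,0],
  [-1,0,0,0],
  [-1,0,0,0],
  [-0.75,0,0,0],
  [-0.5,0,0,0],
  [-0.25,0,0,0],
  [0,0,0,0],
  [0,0,0,0],
  [0,0,0,0],
  [0,0,0,0],
])

```text
time: 7.75
ee_pos: [0.4816, 0.0993, 0.1295]
ee_rot: [-0.0, -0.025, 1.0, 0.0]
contact_force: [0.2, 0.1, -3.5]
opening: 0.527
grasp_force: 30.0
```

```bash
python3 avg.py
```

```text
mean [-0.0721  0.225   3.3274 -0.0234  0.0162  0.0075] sd [0.6985 0.4824 0.3047 0.0265 0.0228 0.033 ] t 8.15
```

The averages after opposite jerks differ by less than 0.01 N m, so the left box is sound. I'll put it back.

arm_command([
  [0,-0.18,0.3,0],
  [0,0,0.7,0],
  [0,0,0.8,0],
  [0,0,0.7,0],
  [0,0,0.4,0],
  [0,0,0.2,0],
  [0,0,0.1,0],
  [0,0,0.1,0],
  [0,0,0,0],
  [0,0,0,0],
])

```text
time: 8.98
ee_pos: [0.4831, 0.0939, 0.031]
ee_rot: [0.001, -0.025, 1.0, 0.0]
contact_force: [-0.1, 0.6, -2.7]
opening: 0.529
grasp_force: 30.0
```

arm_command([
  [0,0,0,0],
  [0,0,0,0],
  [0,0,0,0],
  [0,0,0,0],
  [0,0,0,0],
  [0,0,0,0],
  [0,0,-0.3,0],
  [0,0,-0.7,0],
  [0,0,-0.8,0],
  [0,0,-0.7,0],
  [0,0,-0.4,0],
  [0,0,0,0],
  [0,0,0,0],
], claw=1)

```text
time: 10.07
ee_pos: [0.4828, 0.0939, 0.1179]
ee_rot: [0.001, -0.025, 1.0, 0.0]
contact_force: [0.2, -0.7, -0.3]
opening: 1.001
grasp_force: 0.0
```

```bash
python3 -c "
from rig import robot;from h import *
go(robot.state(),[.483,-.054,.100])"
```

```text
t 10.07 p [0.4828 0.0939 0.1179] tilt [ 0.001  0.    -1.   ] yaw 2.82 units [ 0.24 -4.92  0.6 ] turn 0.04 open 1.001 grip 0.0
```

arm_command([
  [0.24,-0.4,0,0],
  [0,-0.8,0,0],
  [0,-0.9,0,0],
  [0,-0.9,0,0],
  [0,-0.9,0,0],
  [0,-0.7,0,0],
  [0,-0.32,0.2,0],
  [0,0,0.6,0],
  [0,0,0.7,0],
  [0,0,0.7,0],
  [0,0,0.5,0],
  [0,0,0.2,0],
  [0,0,0,0],
])

```text
time: 11.15
ee_pos: [0.4814, -0.0536, 0.0286]
ee_rot: [-0.002, -0.025, 1.0, 0.0]
contact_force: [0.1, 0.4, 0.1]
opening: 1.0
grasp_force: 0.0
```

arm_command([
  [0,0,0,0],
  [0,0,0,0],
  [0,0,0,0],
  [0,0,0,0],
  [0,0,0,0],
  [0,0,0,0],
  [0,0,0,0],
  [0,0,0,0],
], claw=-1)

```text
time: 11.82
ee_pos: [0.4828, -0.0539, 0.0306]
ee_rot: [0.0, -0.025, 1.0, -0.0]
contact_force: [-0.7, -0.3, 1.6]
opening: 0.53
grasp_force: 30.0
```

arm_command([
  [0,0,-0.2,0],
  [0,0,-0.6,0],
  [0,0,-0.8,0],
  [0,0,-0.8,0],
  [0,0,-0.6,0],
  [0,0,-0.3,0],
  [0,0,0,0],
  [0,0,0,0],
])

```text
time: 12.48
ee_pos: [0.4824, -0.0538, 0.1289]
ee_rot: [-0.0, -0.025, 1.0, 0.0]
contact_force: [-0.8, 0.0, -4.9]
opening: 0.53
grasp_force: 30.0
```

arm_command([
  [0.25,0,0,0],
  [0.5,0,0,0],
  [0.75,0,0,0],
  [1,0,0,0],
  [1,0,0,0],
  [-1,0,0,0],
  [-1,0,0,0],
  [-0.75,0,0,0],
  [-0.5,0,0,0],
  [-0.25,0,0,0],
  [0,0,0,0],
  [0,0,0,0],
  [0,0,0,0],
  [0,0,0,0],
])

```text
time: 13.65
ee_pos: [0.4819, -0.054, 0.1294]
ee_rot: [-0.0, -0.024, 1.0, 0.0]
contact_force: [-1.0, -0.1, -4.0]
opening: 0.529
grasp_force: 30.0
```

```bash
python3 avg.py
```

```text
mean [ 9.6500e-02 -1.0510e-01  3.4834e+00 -3.4500e-02  1.8900e-02 -1.6000e-03] sd [0.6204 0.3609 0.3401 0.0156 0.0221 0.02  ] t 14.05
```

arm_command([
  [-0.25,0,0,0],
  [-0.5,0,0,0],
  [-0.75,0,0,0],
  [-1,0,0,0],
  [1,0,0,0],
  [0.75,0,0,0],
  [0.5,0,0,0],
  [0.25,0,0,0],
  [0,0,0,0],
  [0,0,0,0],
  [0,0,0,0],
  [0,0,0,0],
])

```text
time: 15.05
ee_pos: [0.4835, -0.0539, 0.1296]
ee_rot: [0.0, -0.025, 1.0, -0.0]
contact_force: [0.2, -0.8, -4.1]
opening: 0.533
grasp_force: 30.0
```

```bash
python3 avg.py;python3 -c "
from rig import robot;from h import *
go(robot.state(),[.488,-.062,.030])"
```

```text
mean [ 3.2920e-01 -5.9200e-02  3.5028e+00 -3.7300e-02 -1.0000e-03 -1.2400e-02] sd [0.6421 0.4967 0.5305 0.0232 0.0367 0.0377] t 15.45
t 15.45 p [ 0.4828 -0.0539  0.1294] tilt [ 0.  0. -1.] yaw 2.82 units [-0.16 -0.28  3.31] turn 0.04 open 0.529 grip 30.00002548098564
```

The middle box also shows no significant change (about 0.02 N m, with an uncertainty of 0.015), so it goes back and I test the right one.

arm_command([
  [-0.1,-0.28,0.3,0],
  [0,0,0.7,0],
  [0,0,0.8,0],
  [0,0,0.7,0],
  [0,0,0.4,0],
  [0,0,0.2,0],
  [0,0,0.1,0],
  [0,0,0.1,0],
  [0,0,0,0],
  [0,0,0,0],
])

```text
time: 16.28
ee_pos: [0.4866, -0.0623, 0.031]
ee_rot: [0.001, -0.025, 1.0, -0.0]
contact_force: [0.3, -0.8, -3.8]
opening: 0.532
grasp_force: 30.0
```

arm_command([
  [0,0,0,0],
  [0,0,0,0],
  [0,0,0,0],
  [0,0,0,0],
  [0,0,0,0],
  [0,0,0,0],
  [0,0,-0.3,0],
  [0,0,-0.7,0],
  [0,0,-0.8,0],
  [0,0,-0.7,0],
  [0,0,-0.4,0],
  [0,0,0,0],
  [0,0,0,0],
], claw=1)

```text
time: 17.37
ee_pos: [0.4863, -0.0622, 0.1179]
ee_rot: [0.001, -0.025, 1.0, -0.0]
contact_force: [-0.8, 0.5, -0.4]
opening: 1.005
grasp_force: 0.0
```

```bash
python3 -c "
from rig import robot;from h import *
go(robot.state(),[.496,-.2236,.028])"
```

```text
t 17.37 p [ 0.4863 -0.0622  0.1179] tilt [ 0.001 -0.    -1.   ] yaw 2.82 units [-0.06 -5.39  3.  ] turn 0.04 open 1.005 grip 0.0
```

arm_command([
  [-0.06,-0.49,0,0],
  [0,-0.9,0,0],
  [0,-0.9,0,0],
  [0,-0.9,0,0],
  [0,-0.9,0,0],
  [0,-0.8,0,0],
  [0,-0.5,0.2,0],
  [0,0,0.6,0],
  [0,0,0.7,0],
  [0,0,0.7,0],
  [0,0,0.5,0],
  [0,0,0.2,0],
  [0,0,0,0],
])

```text
time: 18.45
ee_pos: [0.4949, -0.2228, 0.0284]
ee_rot: [-0.002, -0.025, 1.0, 0.001]
contact_force: [-0.7, -1.2, -0.2]
opening: 1.0
grasp_force: 0.0
```

arm_command([
  [0,0,0,0],
  [0,0,0,0],
  [0,0,0,0],
  [0,0,0,0],
  [0,0,0,0],
  [0,0,0,0],
  [0,0,0,0],
  [0,0,0,0],
], claw=-1)

```text
time: 19.12
ee_pos: [0.496, -0.2236, 0.0306]
ee_rot: [0.0, -0.025, 1.0, -0.0]
contact_force: [-0.5, 0.3, 1.8]
opening: 0.533
grasp_force: 30.0
```

arm_command([
  [0,0,-0.2,0],
  [0,0,-0.6,0],
  [0,0,-0.8,0],
  [0,0,-0.8,0],
  [0,0,-0.6,0],
  [0,0,-0.3,0],
  [0,0,0,0],
  [0,0,0,0],
])

```text
time: 19.78
ee_pos: [0.4956, -0.2234, 0.1288]
ee_rot: [-0.0, -0.025, 1.0, 0.0]
contact_force: [0.6, 0.2, -4.3]
opening: 0.529
grasp_force: 30.0
```

arm_command([
  [0.25,0,0,0],
  [0.5,0,0,0],
  [0.75,0,0,0],
  [1,0,0,0],
  [1,0,0,0],
  [-1,0,0,0],
  [-1,0,0,0],
  [-0.75,0,0,0],
  [-0.5,0,0,0],
  [-0.25,0,0,0],
  [0,0,0,0],
  [0,0,0,0],
  [0,0,0,0],
  [0,0,0,0],
])

```text
time: 20.95
ee_pos: [0.4951, -0.2237, 0.1294]
ee_rot: [-0.0, -0.024, 1.0, 0.0]
contact_force: [0.4, 0.1, -3.0]
opening: 0.528
grasp_force: 30.0
```

```bash
python3 avg.py
```

```text
mean [-0.1159  0.0267  3.5563 -0.0138 -0.0407 -0.0141] sd [0.3897 0.7839 0.3697 0.0234 0.0254 0.0231] t 21.35
```

arm_command([
  [-0.25,0,0,0],
  [-0.5,0,0,0],
  [-0.75,0,0,0],
  [-1,0,0,0],
  [1,0,0,0],
  [0.75,0,0,0],
  [0.5,0,0,0],
  [0.25,0,0,0],
  [0,0,0,0],
  [0,0,0,0],
  [0,0,0,0],
  [0,0,0,0],
])

```text
time: 22.35
ee_pos: [0.4966, -0.2235, 0.1295]
ee_rot: [0.0, -0.025, 1.0, -0.0]
contact_force: [0.9, -0.3, -3.0]
opening: 0.531
grasp_force: 30.0
```

```bash
python3 avg.py;python3 -c "
from rig import robot;from h import *
go(robot.state(),[.496,-.2166,.030])"
```

```text
mean [-2.9000e-02  1.5970e-01  3.3421e+00 -3.1600e-02  6.3500e-02  1.2000e-03] sd [0.4367 0.5257 0.2854 0.0113 0.0253 0.0186] t 22.75
t 22.75 p [ 0.4959 -0.2235  0.1294] tilt [-0.  0. -1.] yaw 2.82 units [-0.01  0.23  3.31] turn 0.04 open 0.531 grip 29.99959833920002
```

The right box's moment goes from -0.041 to +0.064 N m, a change of 0.10, so it is the loose one. Now I carry it over the pad.

```bash
python3 -c "
from rig import robot;from h import *
go(robot.state(),[.6705,.087,.231])"
```

```text
t 22.75 p [ 0.4959 -0.2235  0.1294] tilt [-0.  0. -1.] yaw 2.82 units [-6.32 10.05 -3.39] turn 0.04 open 0.531 grip 29.99959833920002
```

arm_command([
  [0,0,-0.3,0],
  [0,0.2,-0.6,0],
  [-0.1,0.4,-0.8,0],
  [-0.3,0.6,-0.8,0],
  [-0.5,0.75,-0.6,0],
  [-0.5,0.8,-0.29,0],
  [-0.5,0.8,0,0],
  [-0.5,0.8,0,0],
  [-0.5,0.8,0,0],
  [-0.5,0.8,0,0],
  [-0.5,0.8,0,0],
  [-0.5,0.8,0,0],
  [-0.5,0.8,0,0],
  [-0.5,0.8,0,0],
  [-0.5,0.7,0,0],
  [-0.42,0.5,0,0],
  [-0.3,0.2,0,0],
  [-0.2,0.1,0,0],
  [0,0,0,0],
  [0,0,0,0],
])

```text
time: 24.42
ee_pos: [0.6844, 0.1056, 0.2313]
ee_rot: [-0.0, -0.025, 1.0, -0.0]
contact_force: [-0.9, -0.1, -4.1]
opening: 0.526
grasp_force: 30.0
```

arm_command([
  [0,0,0,0],
  [0,0,0,0],
  [0,0,0,0],
  [0,0,0,0],
])

```text
time: 24.75
ee_pos: [0.6844, 0.1053, 0.2315]
ee_rot: [0.0, -0.024, 1.0, 0.0]
contact_force: [0.2, -0.3, -3.0]
opening: 0.53
grasp_force: 30.0
```

```bash
python3 - <<'E'
from rig import robot;from h import *
for n in("top","scene"):
    c=robot.camera(n);cv2.imwrite(f"pics/{n}1.png",c["img"][:,:,::-1]);report(c,n)
s=robot.state();go(s,[.6705,.087,.231]);print(abs(s["qd"]).max())
E
```

```text
top mat [231.   -2.4 432.3 206.2   3.2] [286.21966206 331.58218126]
top lid [486.9 -63.3 110.6  48.6   2.9] [321. 229.]
top lid [ 608.6 -272.6   70.1   67.8  -89.3] [397. 186.]
top yel [497.9 -92.1 136.6  50.9  23.5] [330. 223.]
top yel [ 496.8 -217.   127.2   78.6    2.8] [375. 222.]
top yel [ 614.2 -282.2   45.2   44.    44.9] [397. 186.]
top yel [ 613.5 -282.9   64.3   61.9  -89.3] [397. 186.]
top green [671.5  86.9  64.9  62.8 -89.3] [271. 166.]
scene mat [482.   18.9 137.9 135.7 -87.3] [268.66896552 215.46206897]
scene lid [ 582.4 -290.5   81.2   74.7   -9.1] [395. 224.]
scene lid [585.9 243.6 108.1  64.6  47. ] [229. 151.]
scene yel [ 496.2 -217.   126.8   70.     2.9] [352. 245.]
scene yel [ 495.9 -216.9  128.8   74.     2.6] [352. 245.]
scene yel [ 628.5 -276.1   46.4   45.4   63.5] [395. 220.]
scene yel [ 620.5 -277.9   78.9   65.6    6.1] [395. 223.]
scene yel [488.2 -63.5 129.2  73.1   1.8] [300. 231.]
scene green [672.7  86.3  64.   63.7  67. ] [290. 163.]
scene green [672.2  87.7  85.2  83.7  31.6] [290. 164.]
scene green [670.4  86.8  98.5  95.7  31.9] [290. 164.]
t 24.85 p [0.6844 0.1054 0.2313] tilt [ 0. -0. -1.] yaw 2.81 units [ 0.49 -0.59  0.01] turn 0.04 open 0.528 grip 29.99955989420414
0.004236461060163636
```

View pics/scene1.png

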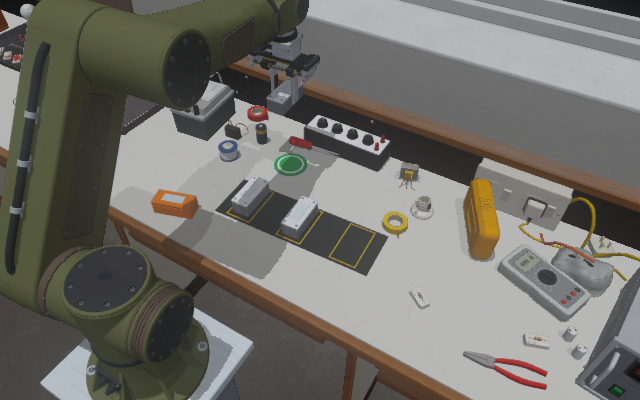

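View pics/top1.png

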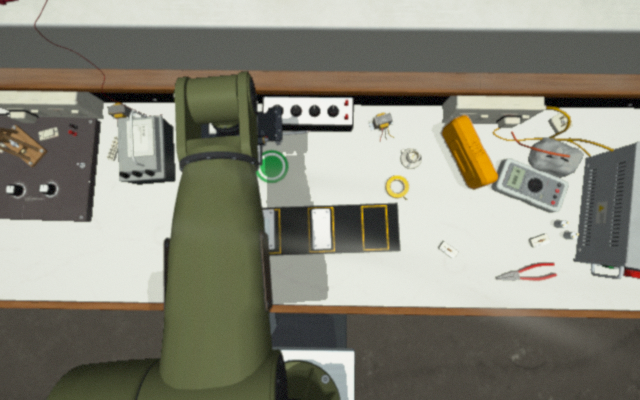

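The scene view shows the box held level near (285,95), a little past the green pad at (290,164). The left and middle boxes sit inside their outlines at (250,197) and (299,216), the right bay is empty, and the bystanders haven't moved. I overshot by about 2 cm, so I'll correct that.

arm_command([
  [0.1,-0.1,0,0],
  [0.2,-0.2,0,0],
  [0.14,-0.2,0,0],
  [0.05,-0.09,0,0],
  [0,0,0,0],
  [0,0,0,0],
  [0,0,0,0],
  [0,0,0,0],
  [0,0,0,0],
  [0,0,0,0],
  [0,0,0,0],
  [0,0,0,0],
])

```text
time: 25.85
ee_pos: [0.6707, 0.0873, 0.2311]
ee_rot: [-0.0, -0.025, 1.0, -0.0]
contact_force: [0.5, 0.3, -3.3]
opening: 0.531
grasp_force: 30.0
```

```bash
python3 - <<'E'
from rig import robot;from h import *
c=robot.camera("scene");a=c["img"][60:260,180:400,::-1];cv2.imwrite("pics/s2.png",cv2.resize(a,None,fx=3,fy=3,interpolation=cv2.INTER_CUBIC)[:600])
s=robot.state();go(s,[.6705,.087,.231]);print(abs(s["qd"]).max())
E
```

```text
t 25.9 p [0.6707 0.0873 0.2311] tilt [-0. -0. -1.] yaw 2.82 units [ 0.01 -0.01  0.  ] turn 0.04 open 0.531 grip 29.999614655971527
0.0025074698617024802
```

View pics/s2.png

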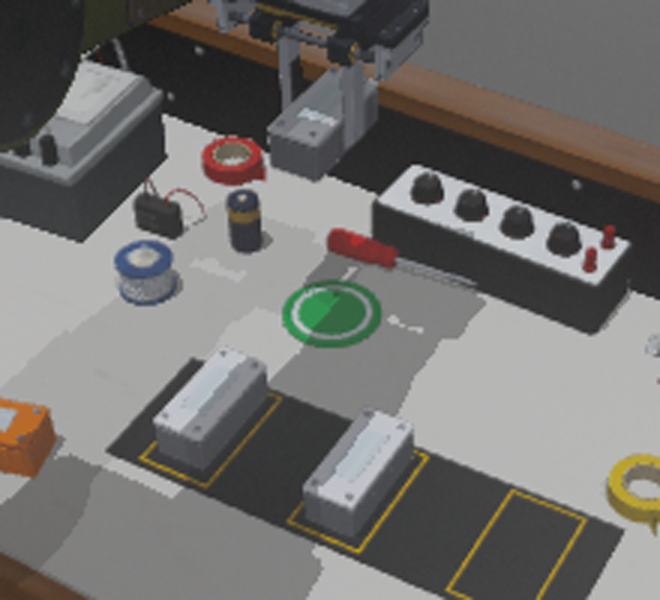

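The crop shows both sound boxes inside their outlines at crop (210,410) and (358,475). The third box is held level at (325,120), above the pad at (332,313). Handing in.

```bash
python3 -c "
from rig import robot
print(robot.finish_job())"
```

```text
the job is handed in; nothing more can be done
None
```

The right box is the one that rattles (its moment changed by about 0.10 N m when jerked end to end). It is held still and level about 20 cm above the green pad, the left and middle boxes are back in their own bays, and the job is handed in.

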